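# Demagnetise a screwdriver with the pull-to-start knob

## Robot

A 7-joint arm with a two-finger parallel gripper is mounted at the origin on a cart in front of the work surface, level with it; the furniture and walls round the work are solid. World frame = base frame: x ahead of the robot, y to its left, z up, the work surface at z = 0. Lengths are in m, angles in rad, forces in N, time in s.
With the tool pointing down it reaches from about 0.4 to 0.85 m from the base axis. Payload 10.4 kg.
Tool frame: the origin (TCP) lies on the centre line of the jaws, within the pads' length; the fingertips stand 17 mm ahead of it and the grasp point (between the pads) lies 2 mm behind it; z points along the fingers, y is the line along which they close (so a half turn about z gives the same grasp; the last joint's range is limited). The gripper opens to 87 mm and grips with 3 to 60 N. Pads are 19 mm wide; open, the fingers measure 117 mm over their backs; the gripper's body (75 mm by 190 mm) begins 51 mm behind the grasp point.
Start: joints at [1.138, 0.332, -0.065, 1.46, 0.022, 1.35, -0.088], TCP at [0.249, -0.573, 0.217] pointing down, gripper open.
Joint ranges: [-2.6, 2.6], [-0.5, 2.12], [-1.47, 1.34], [0.16, 2.42], [-1.27, 4.41], [0.06, 2.06], [-2.6, 2.6]. Speed limits (rad/s): [2.22, 2.22, 2.79, 2.79, 3.14, 3.14, 3.14].

## Interface

Orientations are given as a unit quaternion [w, x, y, z].
In Python, from bench import arm gives the robot as it stands.
- The arm moves only by the tool drive_tool, never from a script. Its argument "targets" is a list of rows, each an object of numbers: "jaw": the opening, from -1 (shut) to 1 (fully open); "tx", "ty", "tz": the shift along the tool's x, y, z in m; "rx", "ry", "rz": the turn, a rotation vector about the tool's x, y, z in degrees. A call has 1 to 12 rows; each row shifts and turns the commanded pose from where the row before left it, along the tool's axes as they then stand; what a row does not reach is not made up. A row lasts 1/12 s, in which the tool goes at most 41.7 mm and 7.16 degrees, less where a joint would pass 70% of its speed; a pose out of reach is approached as far as the arm can. A call is refused whole if a number of a shift passes 0.0417 or a number of a turn 7.16, either way. A call with a gripper value outside its range is refused whole. The fingers move at their own pace and stop on an object; "grip_force" is the grip in N (left out, the last holds). Time passes only in rows, so rows that do not move let the fingers close. It gives the time, the measured TCP pose, the force, the opening and the grip force at its end, in the units of the state.
- arm.get_obs(): the state, without advancing time (a new reading comes with each control period).
- arm.get_image(name): name is "scene" or "top" or "wrist"; returns the picture (420x560x3 uint8, red, green, blue); there is no depth.
- arm.calibration(name): a dict with "K" (3x3 intrinsics, pixels), "rvec" (rotation vector, rad) and "tvec" (3), from world to camera coordinates, as OpenCV has them; the wrist camera has in their place "tool_from_camera" (4x4, takes a point from camera to tool coordinates, whose origin is the TCP and whose axes are the flange's). Camera axes: x right, y down, z forward; pixel columns grow to the right and rows downward; lengths in m; the calibration is good to about 2 mm. The wrist camera is an equidistant fisheye: a pixel r from the principal point sees the ray r / f radians off the axis. A picture is of the moment at which its call begins: read the wrist's pose just before it. calibration takes no time and is no camera call.
- arm.job_done(): hands the job in; it is judged then, once.
Trained networks look in the newest picture that a camera, given by its name, has taken for a name from the list of things; names that differ only in an ending like _2 or _b are one class to them, and where a whole thing is asked for, a point or a joint stands for the part that bears it (a point fixed in the world has none). Each returns a list of dicts, best first, with "conf" (0 to 1); they miss things now and then, are a little off and sometimes report something else, mostly with a low value. They report only what shows in the picture. A call takes as long as a camera call. They do not tell look-alikes from the thing itself.
- arm.recognise(name, camera): "centre" ([x, y, z] in m, in world coordinates, good to about 4 mm: the middle of the surface that is visible of it).
- arm.landmark_of(name, camera): "centre" ([x, y, z] in m, in world coordinates, good to about 4 mm: a listed point, or the origin of a listed thing).
The state is a dict: "clock": time; "qpos": joint angles; "qvel": joint speeds; "tau": joint torques, N m; "tcp_pos": TCP position; "eef_rot": TCP orientation; "force": force on the tool from outside, world axes, zero at the start; "torque": the same for the moment, N m; "width": opening from 0.0 (shut) to 1.0 (fully open); "grasp_force": force on a finger pad.
Only numpy, scipy, OpenCV 4.12 (cv2) and the standard library are available. Lean on these libraries where they do the work, as an engineer would, in place of code of your own. Each camera call takes 0.05 s, during which the arm holds its last target. There are 200 camera calls.

## Task

Lay the yellow screwdriver flat and centred lengthwise in the tray on top of the demagnetiser, between its two rails (either way round), and let go of it. Then start the machine: pull its red spring knob straight out to the stop, so that the flag in the little window turns from red to green, and let the knob go back in to rest. Do not start the machine before the screwdriver lies in the tray, and leave the pliers where they are.

Things in the scene. Friction and masses are not known exactly. Their poses are not given: they have to be found in the camera images.
- demagnetiser: Table demagnetiser, fixed: grey housing 160 mm deep (own x), 210 mm wide (own y), 64 mm high. Origin under its centre on the bench; own x points to its back, y to its left, z up; the front panel with the knob is the face at x = -80 mm. On top at the back lies the black tray; on top at the front left (x -70 to -21 mm, y 45 to 75 mm, up to 70 mm high) is the flag housing with its window.
- tray_center (a point): Centre of the tray's floor, 65.5 mm above the bench, 34 mm behind the housing's centre; axes as the demagnetiser's. The floor is 206 mm long (own y) and 84 mm wide (own x) between two steel rails along y, 4 mm thick, that stand 6 mm above it.
- knob_grip (a point): Centre of the red round knob: 34 mm diameter, 22 mm thick, axis horizontal along the demagnetiser's x, 42 mm above the bench. It stands on a 14 mm stem out of the middle of the front panel; at rest this point is 27 mm and the knob's face 38 mm in front of the panel. It moves with the knob. Axes as the demagnetiser's: pull along -x.
- start_knob (a joint): Travel of the knob, m: 0 at rest (in), 0.017 pulled out to the stop. A spring pulls it back in: 3 N at rest, about 8 N at the stop. It goes back in by itself when let go.
- run_flag (a joint): Travel of the flag, m: 0 to 0.002 at the start (red in the window), 0.014 fully over (green, running). The knob carries it along after the knob's first 3 mm of travel, so it passes 0.010 when the knob is 13 mm out, and it stays over when the knob goes back. It lies behind the window and cannot be touched.
- yellow_screwdriver: Yellow and black screwdriver, 173 mm long, 70 g, lying loose on the green mat (top at z = 0) or off it on the bench (2 mm lower). Origin at the middle of its length on its underside; own y runs along it toward the handle's end, z up. Handle from y = -12 to +86 mm, 24 mm wide, 26 mm high, rather square: it does not roll. The thin blade reaches to y = -86 mm, about 13 mm above the underside.
- handle_mid (a point): Middle of the screwdriver's handle and its centre of mass: 37 mm along own y from its origin, 13 mm above its underside. Axes as the screwdriver's. Grasp here, across the handle.
- pliers: Long nose pliers, grey grips with yellow ends, 147 mm long (own y), 62 mm wide, 13 mm high, lying loose on the bench; leave them. Origin at the middle of their underside.
There are look-alikes about, which are no part of the job. Leave any turquoise look-alike of the yellow_screwdriver alone.

How it is judged:
By the outcome, as a careful person would: the job done as asked, in the order asked, and still so for the second after the job is handed in, with the robot touching nothing.
It also fails if it takes over 56 s, if anything falls off the work surface, if the arm or the gripper's body presses on something with over 40 N, if the wrist force passes 120 N, or if a joint passes its speed limit or range.

## Working session

There is one attempt and no reset: what is moved stays moved. The work goes in short steps, Python scripts to look and compute and a tool call to move; the robot and the scene stay as the last step left them, time stands still between calls to the robot, and variables do not carry over. Pictures are saved under pics/ and viewed, at most 10 in all, crops included, and the job is handed in when it is done.

Besides the shell and the picture viewer there is one more tool, called as name(argument=value, ...) on one line, values as JSON. drive_tool: Moves the arm, as the interface text tells. Its arguments: {"type":"object","properties":{"targets":{"type":"array"},"grip_force":{"type":"number"}},"required":["targets"]}

```bash
mkdir -p pics
python3 - <<'E'
from bench import arm
import cv2,numpy as np
o=arm.get_obs();print(o['clock'],o['tcp_pos'],o['eef_rot'],o['width'])
ims=[arm.get_image(n) for n in('scene','top')]
for n,i in zip(('scene','top'),ims): cv2.imwrite(f'pics/{n}0.png',i[:,:,::-1])
for c in('scene','top'):
  for n in('yellow_screwdriver','handle_mid','tray_center','knob_grip','demagnetiser','pliers'):
    print(c,n,[(np.round(d['centre'],3).tolist(),round(d['conf'],2)) for d in arm.landmark_of(n,c)])
  K=arm.calibration(c);print(np.round(K['K'],1).tolist(),K['rvec'],K['tvec'])
print(arm.get_obs()['clock'])
E
```

```text
0.0 [ 0.24884501 -0.57289693  0.21655125] [-6.83006002e-04  9.79077384e-01  2.03487037e-01 -1.87768698e-04] 0.999522802383987
scene yellow_screwdriver [([0.416, -0.207, -0.001], 0.58)]
scene handle_mid [([0.45, -0.187, 0.01], 0.84), ([0.498, -0.358, 0.006], 0.54)]
scene tray_center [([0.6, 0.003, 0.068], 0.97)]
scene knob_grip [([0.454, 0.012, 0.045], 0.43)]
scene demagnetiser [([0.564, 0.005, -0.001], 0.74)]
scene pliers [([0.471, 0.291, 0.002], 0.77)]
[[476.3, 0.0, 285.0], [0.0, 476.3, 204.4], [0.0, 0.0, 1.0]] [ 0.97098091 -2.53715829  0.94901672] [0.37535412 0.29357849 1.12819917]
top yellow_screwdriver [([0.506, -0.324, -0.003], 0.57)]
top handle_mid [([0.449, -0.19, 0.012], 0.84), ([0.501, -0.36, 0.01], 0.7)]
top tray_center [([0.595, 0.002, 0.062], 0.91)]
top knob_grip [([0.452, 0.019, 0.04], 0.67)]
top demagnetiser [([0.562, 0.006, 0.003], 0.79)]
top pliers [([0.472, 0.297, -0.0], 0.64)]
[[484.7, 0.0, 281.9], [0.0, 484.7, 213.9], [0.0, 0.0, 1.0]] [ 2.10399397 -2.15231541  0.2005619 ] [-0.01809223  0.52007964  1.34943935]
0.7
```

View pics/top0.png

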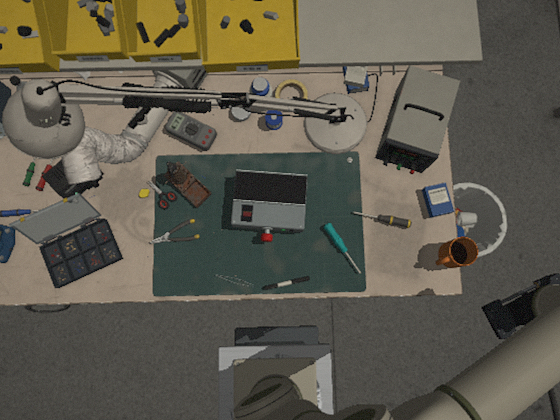

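View pics/scene0.png

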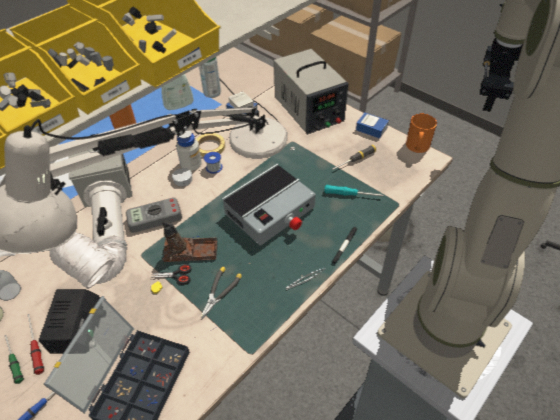

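Candidates in the top view: the turquoise driver at (340,247), which is the look-alike; the yellow/black driver at (385,220); the black/white pen at (286,284); the red, green and blue drivers at far left. By the description I choose (385,220), and I'll check it in a crop.

```bash
cat > h.py <<'E'
from bench import arm
import cv2,numpy as np
from scipy.spatial.transform import Rotation as R
def proj(c,P):
    k=arm.calibration(c);return cv2.projectPoints(np.array(P,float).reshape(-1,3),np.array(k['rvec']),np.array(k['tvec']),np.array(k['K']),None)[0][:,0]
def back(c,uv,z):
    k=arm.calibration(c);Rm=R.from_rotvec(k['rvec']).as_matrix();o=-Rm.T@np.array(k['tvec'])
    d=Rm.T@np.linalg.inv(k['K'])@np.array([*uv,1.]);return o+d*(z-o[2])/d[2]
E
python3 - <<'E'
from h import *
i=cv2.imread('pics/top0.png')
a=cv2.resize(i[150:260,220:440],(800,400),interpolation=cv2.INTER_CUBIC);cv2.imwrite('pics/crop0.png',a)
print(proj('top',[[.5,-.36,.01]]),proj('top',[[.6,0,.065],[.45,.015,.042]]))
E
```

```text
[[393.65658123 220.21265591]] [[270.91587394 185.49931686]
 [266.82513008 238.40928609]]
```

View pics/crop0.png

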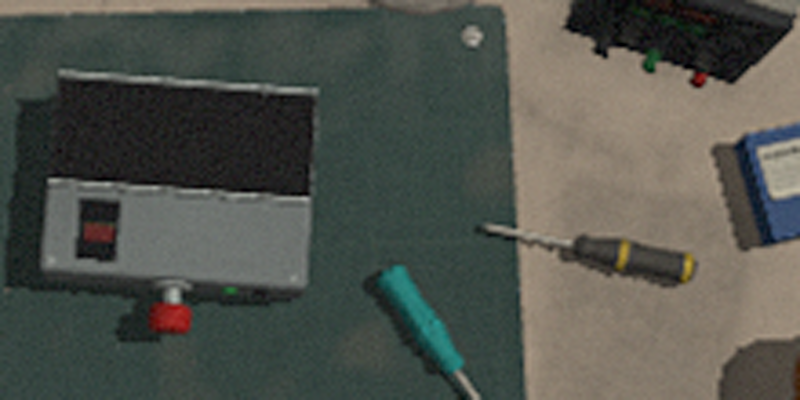

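The crop shows the yellow/black driver with its tip at (485,229) and handle end at (692,267). The turquoise driver is separate. The tray rails run (60,73)-(318,90) and (48,181)-(312,198), and the knob is at (170,315).

Run:
```python
from h import *
f=lambda u,v,z: back('top',(220+(u+.5)/3.636-.5,150+(v+.5)/3.636-.5),z)
t=f(485,229,.011);e=f(692,267,.013);d=e-t
print('drv',t,e,np.linalg.norm(d),'yaw(y axis)',np.degrees(np.arctan2(d[1],d[0])),'mid handle',(t+(e-t)*(123/173)))
A,B,C,D=[f(*p,.0715) for p in((60,73),(318,90),(48,181),(312,198))]
print(A,B,C,D,(A+B+C+D)/4)
for p,q in((B,A),(D,C)): print(np.degrees(np.arctan2(*(q-p)[[1,0]])),np.linalg.norm(q-p))
print('knob',f(170,318,.042))
o=arm.get_obs();print(R.from_quat(np.roll(o['eef_rot'],-1)).as_matrix().round(3))
```

```text
drv [ 0.52532833 -0.24081667  0.011     ] [ 0.48989149 -0.40679159  0.013     ] 0.16972756207970424 yaw(y axis) -102.05210217390236 mid handle [ 0.50013335 -0.35882196  0.01242197]
[0.6473438 0.0991441 0.0715   ] [ 0.62893284 -0.10473942  0.0715    ] [0.56007658 0.10904879 0.0715    ] [ 0.54188218 -0.09721913  0.0715    ] [0.59455885 0.00155858 0.0715    ]
84.84010776900233 0.20471310017719357
84.95912289482376 0.20706881274168992
knob [0.45382216 0.01617561 0.042     ]
[[ 0.917  0.398  0.   ]
 [ 0.398 -0.917 -0.   ]
 [ 0.     0.    -1.   ]]
```

drive_tool(targets=[{"jaw": 1,"tx": 0.0315,"ty": -0.0096,"tz": 0},{"tx": 0.0315,"ty": -0.0096},{"tx": 0.0315,"ty": -0.0096},{"tx": 0.0315,"ty": -0.0096},{"tx": 0.0315,"ty": -0.0096},{"tx": 0.0315,"ty": -0.0096},{"tx": 0.0315,"ty": -0.0096},{"tx": 0.0315,"ty": -0.0096},{"tx": 0.0315,"ty": -0.0096},{"tx": 0.0315,"ty": -0.0096}])

```text
validation failed for argument at $.ta...
```

drive_tool(targets=[{"rz": -6.8,"tz": 0.01},{"rz": -6.8,"tz": 0.01},{"rz": -6.8,"tz": 0.01},{"rz": -6.8,"tz": 0.01},{"rz": -6.8,"tz": 0.01},{"rz": -6.8,"tz": 0.01},{"rz": -6.8,"tz": 0.01},{"rz": -6.8,"tz": 0.01},{"rz": 0},{"rz": 0},{"rz": 0}])

```text
validation failed for argument at $.ta...
```

drive_tool(targets=[{"jaw": 1,"tx": 0.0315,"ty": -0.0096,"tz": 0,"rx": 0,"ry": 0,"rz": 0},{"jaw": 1,"tx": 0.0315,"ty": -0.0096,"tz": 0,"rx": 0,"ry": 0,"rz": 0},{"jaw": 1,"tx": 0.0315,"ty": -0.0096,"tz": 0,"rx": 0,"ry": 0,"rz": 0},{"jaw": 1,"tx": 0.0315,"ty": -0.0096,"tz": 0,"rx": 0,"ry": 0,"rz": 0},{"jaw": 1,"tx": 0.0315,"ty": -0.0096,"tz": 0,"rx": 0,"ry": 0,"rz": 0},{"jaw": 1,"tx": 0.0315,"ty": -0.0096,"tz": 0,"rx": 0,"ry": 0,"rz": 0},{"jaw": 1,"tx": 0.0315,"ty": -0.0096,"tz": 0,"rx": 0,"ry": 0,"rz": 0},{"jaw": 1,"tx": 0.0315,"ty": -0.0096,"tz": 0,"rx": 0,"ry": 0,"rz": 0},{"jaw": 1,"tx": 0.0315,"ty": -0.0096,"tz": 0,"rx": 0,"ry": 0,"rz": 0},{"jaw": 1,"tx": 0.0315,"ty": -0.0096,"tz": 0,"rx": 0,"ry": 0,"rz": 0}])

```text
clock: 1.53
tcp_pos: [0.5008, -0.3586, 0.2176]
eef_rot: [0.0, 0.979, 0.203, 0.0]
force: [0.7, -0.4, -0.7]
width: 1.002
grasp_force: 0.0
```

drive_tool(targets=[{"jaw": 1,"tx": 0,"ty": 0,"tz": 0.01,"rx": 0,"ry": 0,"rz": -6.8},{"jaw": 1,"tx": 0,"ty": 0,"tz": 0.01,"rx": 0,"ry": 0,"rz": -6.8},{"jaw": 1,"tx": 0,"ty": 0,"tz": 0.01,"rx": 0,"ry": 0,"rz": -6.8},{"jaw": 1,"tx": 0,"ty": 0,"tz": 0.01,"rx": 0,"ry": 0,"rz": -6.8},{"jaw": 1,"tx": 0,"ty": 0,"tz": 0.01,"rx": 0,"ry": 0,"rz": -6.8},{"jaw": 1,"tx": 0,"ty": 0,"tz": 0.01,"rx": 0,"ry": 0,"rz": -6.8},{"jaw": 1,"tx": 0,"ty": 0,"tz": 0.01,"rx": 0,"ry": 0,"rz": -6.8},{"jaw": 1,"tx": 0,"ty": 0,"tz": 0.01,"rx": 0,"ry": 0,"rz": -6.8},{"jaw": 1,"tx": 0,"ty": 0,"tz": 0,"rx": 0,"ry": 0,"rz": 0},{"jaw": 1,"tx": 0,"ty": 0,"tz": 0,"rx": 0,"ry": 0,"rz": 0}])

```text
clock: 2.37
tcp_pos: [0.4994, -0.3596, 0.1371]
eef_rot: [-0.0, 0.779, 0.627, -0.0]
force: [0.9, -0.2, 0.6]
width: 0.998
grasp_force: 0.0
```

Run:
```python
from h import *
o=arm.get_obs();i=arm.get_image('wrist');cv2.imwrite('pics/w1.png',i[:,:,::-1])
Rt=R.from_quat(np.roll(o['eef_rot'],-1));print(o['clock'],o['tcp_pos'],Rt.as_matrix().round(3).tolist())
print([(d['centre'],d['conf']) for d in arm.landmark_of('handle_mid','wrist')],[(d['centre'],d['conf']) for d in arm.landmark_of('yellow_screwdriver','wrist')])
c=arm.calibration('wrist');print(c)
```

```text
2.3667 [ 0.49944304 -0.35964267  0.13713486] [[0.214, 0.977, -0.001], [0.977, -0.214, 0.001], [0.001, -0.001, -1.0]]
[([0.5037, -0.3628, 0.0093], 0.8), ([0.4538, -0.1872, 0.0139], 0.76)] [([0.5098, -0.3275, 0.008], 0.79), ([0.4185, -0.2083, -0.0036], 0.63)]
{'K': array([[325.1922621 ,   0.        , 281.35938705],
       [  0.        , 325.1922621 , 209.6010441 ],
       [  0.        ,   0.        ,   1.        ]]), 'tool_from_camera': array([[ 1.67608079e-05, -9.54725628e-01, -2.97487774e-01,
         8.21551508e-02],
       [ 9.99999996e-01,  4.15333195e-05, -7.69514542e-05,
         8.01014309e-05],
       [ 8.58231802e-05, -2.97487771e-01,  9.54725625e-01,
        -1.66127322e-01],
       [ 0.00000000e+00,  0.00000000e+00,  0.00000000e+00,
         1.00000000e+00]])}
```

View pics/w1.png

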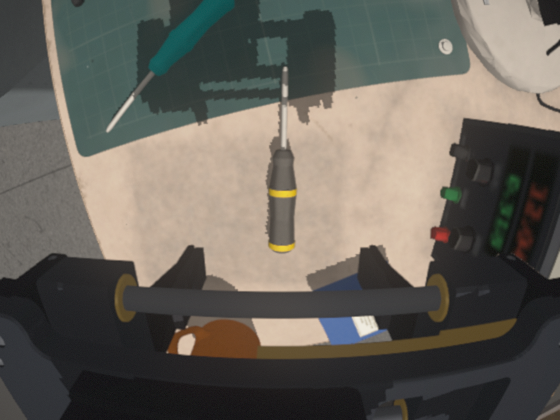

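The wrist view shows the yellow/black driver almost straight along the image, from tip (285,66) to handle end (281,250), centred between the fingers. The turquoise driver is well away at the upper left, and the mug is at (215,340).

```bash
cat >> h.py <<'E'
def wback(o,uv,z):
    c=arm.calibration('wrist');K=np.array(c['K']);T=np.array(c['tool_from_camera'])
    v=(np.array(uv)-K[:2,2])/K[0,0];r=np.linalg.norm(v)
    d=np.array([*(v/r*np.sin(r)),np.cos(r)])
    Rt=R.from_quat(np.roll(o['eef_rot'],-1)).as_matrix()
    p=Rt@T[:3,3]+o['tcp_pos'];d=Rt@T[:3,:3]@d
    return p+d*(z-p[2])/d[2]
E
python3 - <<'E'
from h import *
o=arm.get_obs()
t=wback(o,(285,66),.011);e=wback(o,(281.5,250),.013);n=wback(o,(283.5,150),.011);d=e-t
print(t,n,e,np.linalg.norm(d),np.degrees(np.arctan2(d[1],d[0])),t+d*123/173)
for z in(0,.09): print('mug w',wback(o,(215,322),z),'top',back('top',(440,245),z),back('top',(458,240),z))
E
```

```text
[ 0.52972336 -0.24019668  0.011     ] [ 0.51225029 -0.31439214  0.011     ] [ 0.48976933 -0.40911463  0.013     ] 0.17359031888537407 -103.30755442310162 [ 0.50131674 -0.36029441  0.01242197]
mug w [ 0.39244839 -0.49050337  0.        ] top [ 0.42447972 -0.49442031  0.        ] [ 0.43810807 -0.54890815  0.        ]
mug w [ 0.42943426 -0.42812365  0.09      ] top [ 0.41445387 -0.46434499  0.09      ] [ 0.42721936 -0.51538296  0.09      ]
```

drive_tool(targets=[{"jaw": 1,"tx": 0,"ty": 0.002,"tz": 0.025,"rx": 0,"ry": 0,"rz": 0.8},{"jaw": 1,"tx": 0,"ty": 0,"tz": 0.025,"rx": 0,"ry": 0,"rz": 0},{"jaw": 1,"tx": 0,"ty": 0,"tz": 0.025,"rx": 0,"ry": 0,"rz": 0},{"jaw": 1,"tx": 0,"ty": 0,"tz": 0.02,"rx": 0,"ry": 0,"rz": 0},{"jaw": 1,"tx": 0,"ty": 0,"tz": 0.012,"rx": 0,"ry": 0,"rz": 0},{"jaw": 1,"tx": 0,"ty": 0,"tz": 0.008,"rx": 0,"ry": 0,"rz": 0},{"jaw": 1,"tx": 0,"ty": 0,"tz": 0,"rx": 0,"ry": 0,"rz": 0},{"jaw": 1,"tx": 0,"ty": 0,"tz": 0,"rx": 0,"ry": 0,"rz": 0}])

```text
clock: 3.18
tcp_pos: [0.5022, -0.3604, 0.0232]
eef_rot: [0.0, 0.782, 0.623, 0.0]
force: [-0.1, 0.1, 0.6]
width: 1.002
grasp_force: 0.0
```

drive_tool(grip_force=25, targets=[{"jaw": -1,"tx": 0,"ty": 0,"tz": 0,"rx": 0,"ry": 0,"rz": 0},{"jaw": -1,"tx": 0,"ty": 0,"tz": 0,"rx": 0,"ry": 0,"rz": 0},{"jaw": -1,"tx": 0,"ty": 0,"tz": 0,"rx": 0,"ry": 0,"rz": 0},{"jaw": -1,"tx": 0,"ty": 0,"tz": 0,"rx": 0,"ry": 0,"rz": 0},{"jaw": -1,"tx": 0,"ty": 0,"tz": 0,"rx": 0,"ry": 0,"rz": 0},{"jaw": -1,"tx": 0,"ty": 0,"tz": 0,"rx": 0,"ry": 0,"rz": 0},{"jaw": -1,"tx": 0,"ty": 0,"tz": 0,"rx": 0,"ry": 0,"rz": 0},{"jaw": -1,"tx": 0,"ty": 0,"tz": 0,"rx": 0,"ry": 0,"rz": 0}])

```text
clock: 3.85
tcp_pos: [0.5017, -0.3601, 0.0224]
eef_rot: [0.0, 0.782, 0.623, 0.0]
force: [-0.3, 1.1, -0.5]
width: 0.477
grasp_force: 0.0
```

Still closing.

drive_tool(targets=[{"jaw": -1,"tx": 0,"ty": 0,"tz": 0,"rx": 0,"ry": 0,"rz": 0},{"jaw": -1,"tx": 0,"ty": 0,"tz": 0,"rx": 0,"ry": 0,"rz": 0},{"jaw": -1,"tx": 0,"ty": 0,"tz": 0,"rx": 0,"ry": 0,"rz": 0},{"jaw": -1,"tx": 0,"ty": 0,"tz": 0,"rx": 0,"ry": 0,"rz": 0},{"jaw": -1,"tx": 0,"ty": 0,"tz": 0,"rx": 0,"ry": 0,"rz": 0},{"jaw": -1,"tx": 0,"ty": 0,"tz": 0,"rx": 0,"ry": 0,"rz": 0}])

```text
clock: 4.35
tcp_pos: [0.5017, -0.3602, 0.0224]
eef_rot: [0.0, 0.782, 0.623, -0.0]
force: [0.1, 0.3, 0.4]
width: 0.044
grasp_force: 0.0
```

Run:
```python
from h import *
i=arm.get_image('wrist');j=arm.get_image('top')
c=cv2.resize(j[150:260,300:470],(560,362));cv2.imwrite('pics/m2.png',np.hstack([cv2.resize(i,(420,315)),cv2.resize(c,(380,315))])[:,:,::-1])
o=arm.get_obs();print(o['width'],o['grasp_force'],[(d['centre'],d['conf']) for d in arm.landmark_of('handle_mid','top')])
```

```text
0.01811026388347625 0.0 [([0.4475, -0.1886, 0.0145], 0.79), ([0.5042, -0.3609, 0.0111], 0.69)]
```

View pics/m2.png

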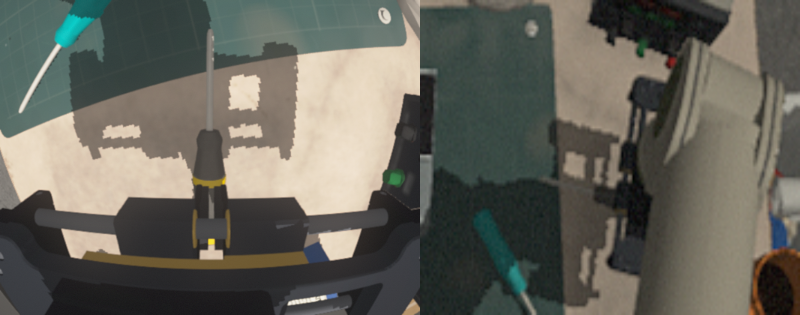

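Run:
```python
from h import *
i=arm.get_image('wrist')
cv2.imwrite('pics/m3.png',cv2.resize(i[150:350,160:400],(720,600),interpolation=cv2.INTER_CUBIC)[:,:,::-1])
o=arm.get_obs();print(o['width'],o['grasp_force'],o['clock'],o['force'])
```

```text
0.00767171118776292 0.0 4.55 [-0.66690092 -0.26371277  0.31170969]
```

View pics/m3.png

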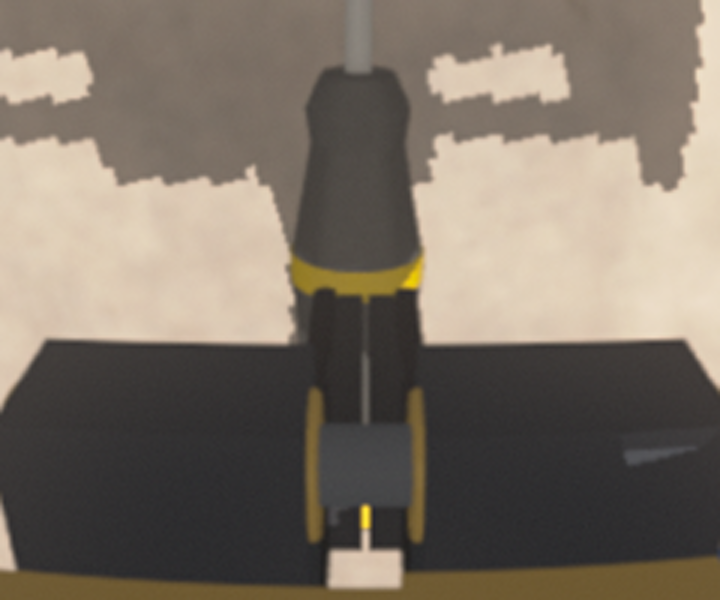

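Run:
```python
from h import *
o=arm.get_obs();Rt=R.from_quat(np.roll(o['eef_rot'],-1)).as_matrix()
for uv in((281.7,248),(281.7,290),(281.7,330),(281.7,234)):
  for z in(0,.02,.04,.06):
    p=Rt.T@(wback(o,uv,z)-o['tcp_pos']);print(uv,z,p.round(4))
print(o['tcp_pos'],o['qpos'])
```

```text
(281.7, 248) 0 [-0.002   0.0003  0.0224]
(281.7, 248) 0.02 [0.0069 0.0003 0.0024]
(281.7, 248) 0.04 [ 0.0158  0.0002 -0.0176]
(281.7, 248) 0.06 [ 0.0248  0.0002 -0.0376]
(281.7, 290) 0 [-0.0332  0.0003  0.0224]
(281.7, 290) 0.02 [-0.021   0.0003  0.0024]
(281.7, 290) 0.04 [-0.0087  0.0002 -0.0176]
(281.7, 290) 0.06 [ 0.0035  0.0002 -0.0376]
(281.7, 330) 0 [-0.0679  0.0003  0.0224]
(281.7, 330) 0.02 [-0.052   0.0003  0.0024]
(281.7, 330) 0.04 [-0.036   0.0003 -0.0176]
(281.7, 330) 0.06 [-0.0201  0.0002 -0.0376]
(281.7, 234) 0 [0.0075 0.0003 0.0224]
(281.7, 234) 0.02 [0.0154 0.0003 0.0024]
(281.7, 234) 0.04 [ 0.0234  0.0002 -0.0176]
(281.7, 234) 0.06 [ 0.0313  0.0002 -0.0376]
[ 0.50164713 -0.36015206  0.02235418] [ 0.82206663  0.51563531 -0.34828821  1.66222077  0.20150257  0.99914305
  0.1805013 ]
```

The fingers shut with no contact. By the ray, the visible tips end at about TCP height, level with the handle's top, so the pads seem to have passed over it. I'll open and feel my way lower in small steps.

drive_tool(targets=[{"jaw": 0.3,"tx": 0,"ty": 0,"tz": 0,"rx": 0,"ry": 0,"rz": 0},{"jaw": 0.3,"tx": 0,"ty": 0,"tz": 0,"rx": 0,"ry": 0,"rz": 0},{"jaw": 0.3,"tx": 0,"ty": 0,"tz": 0,"rx": 0,"ry": 0,"rz": 0},{"jaw": 0.3,"tx": 0,"ty": 0,"tz": 0,"rx": 0,"ry": 0,"rz": 0},{"jaw": 0.3,"tx": 0,"ty": 0,"tz": 0,"rx": 0,"ry": 0,"rz": 0},{"jaw": 0.3,"tx": 0,"ty": 0,"tz": 0,"rx": 0,"ry": 0,"rz": 0},{"jaw": 0.3,"tx": 0,"ty": 0,"tz": 0,"rx": 0,"ry": 0,"rz": 0},{"jaw": 0.3,"tx": 0,"ty": 0,"tz": 0,"rx": 0,"ry": 0,"rz": 0},{"jaw": 0.3,"tx": 0,"ty": 0,"tz": 0,"rx": 0,"ry": 0,"rz": 0},{"jaw": 0.3,"tx": 0,"ty": 0,"tz": 0.001,"rx": 0,"ry": 0,"rz": 0},{"jaw": 0.3,"tx": 0,"ty": 0,"tz": 0.001,"rx": 0,"ry": 0,"rz": 0},{"jaw": 0.3,"tx": 0,"ty": 0,"tz": 0.001,"rx": 0,"ry": 0,"rz": 0}])

```text
clock: 5.55
tcp_pos: [0.5017, -0.3602, 0.0192]
eef_rot: [0.0, 0.782, 0.623, -0.0]
force: [-0.9, -0.2, 0.5]
width: 0.645
grasp_force: 0.0
```

Run:
```python
from h import *
i=arm.get_image('wrist')
cv2.imwrite('pics/m4.png',cv2.resize(i[150:350,140:420],(800,571),interpolation=cv2.INTER_CUBIC)[:,:,::-1])
o=arm.get_obs();print(o['width'],o['tcp_pos'],o['clock'],o['force'])
```

```text
0.64446061710344 [ 0.50152194 -0.36004259  0.01901594] 5.6 [0.40000811 0.70237977 0.29624381]
```

View pics/m4.png

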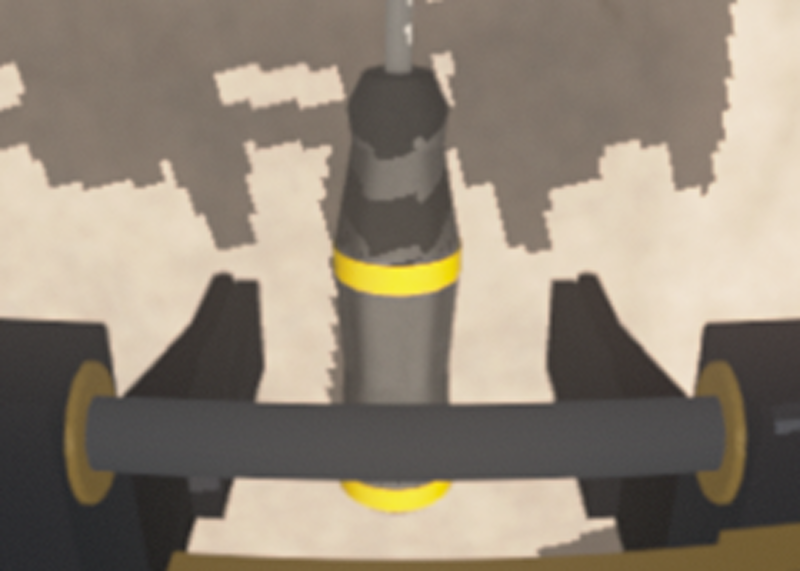

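The shadow tips at (235,247) are detached from the fingertips at (225,275), so the tips are still well above the bench. I'll go lower in steps and watch the force.

drive_tool(targets=[{"jaw": 0.3,"tx": 0,"ty": 0,"tz": 0.002,"rx": 0,"ry": 0,"rz": 0},{"jaw": 0.3,"tx": 0,"ty": 0,"tz": 0.002,"rx": 0,"ry": 0,"rz": 0},{"jaw": 0.3,"tx": 0,"ty": 0,"tz": 0.002,"rx": 0,"ry": 0,"rz": 0},{"jaw": 0.3,"tx": 0,"ty": 0,"tz": 0,"rx": 0,"ry": 0,"rz": 0}])

```text
clock: 5.93
tcp_pos: [0.5014, -0.36, 0.0128]
eef_rot: [-0.0, 0.782, 0.623, -0.0]
force: [-0.1, 0.5, 0.3]
width: 0.655
grasp_force: 0.0
```

drive_tool(targets=[{"jaw": 0.3,"tx": 0,"ty": 0,"tz": 0.002,"rx": 0,"ry": 0,"rz": 0},{"jaw": 0.3,"tx": 0,"ty": 0,"tz": 0.002,"rx": 0,"ry": 0,"rz": 0},{"jaw": 0.3,"tx": 0,"ty": 0,"tz": 0,"rx": 0,"ry": 0,"rz": 0}])

```text
clock: 6.18
tcp_pos: [0.5015, -0.36, 0.0089]
eef_rot: [-0.0, 0.782, 0.623, -0.0]
force: [0.5, -0.1, 0.1]
width: 0.649
grasp_force: 0.0
```

Run:
```python
from h import *
i=arm.get_image('wrist')
cv2.imwrite('pics/m5.png',cv2.resize(i[150:350,140:420],(800,571),interpolation=cv2.INTER_CUBIC)[:,:,::-1])
o=arm.get_obs();print(o['width'],o['tcp_pos'],o['clock'],o['force'])
```

```text
0.6475744220511935 [ 0.50152613 -0.36002528  0.00908288] 6.2333 [0.5031832  0.6899342  0.21625815]
```

View pics/m5.png

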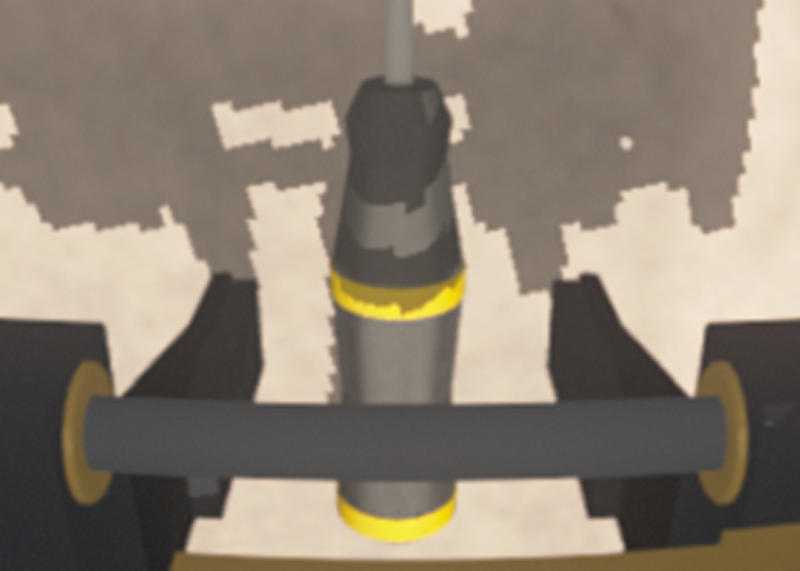

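The tips are still clear, with no force at TCP z 9 mm. I'll go 6 mm lower, then grip.

drive_tool(targets=[{"jaw": 0.3,"tx": 0,"ty": 0,"tz": 0.0015,"rx": 0,"ry": 0,"rz": 0},{"jaw": 0.3,"tx": 0,"ty": 0,"tz": 0.0015,"rx": 0,"ry": 0,"rz": 0},{"jaw": 0.3,"tx": 0,"ty": 0,"tz": 0,"rx": 0,"ry": 0,"rz": 0}])

```text
clock: 6.48
tcp_pos: [0.5015, -0.36, 0.0061]
eef_rot: [-0.0, 0.782, 0.623, -0.0]
force: [0.4, -0.2, -0.4]
width: 0.649
grasp_force: 0.0
```

drive_tool(targets=[{"jaw": 0.3,"tx": 0,"ty": 0,"tz": 0.0015,"rx": 0,"ry": 0,"rz": 0},{"jaw": 0.3,"tx": 0,"ty": 0,"tz": 0.0015,"rx": 0,"ry": 0,"rz": 0},{"jaw": 0.3,"tx": 0,"ty": 0,"tz": 0,"rx": 0,"ry": 0,"rz": 0}])

```text
clock: 6.73
tcp_pos: [0.5015, -0.36, 0.003]
eef_rot: [-0.0, 0.782, 0.623, -0.0]
force: [0.3, 0.7, -1.0]
width: 0.649
grasp_force: 0.0
```

drive_tool(grip_force=25, targets=[{"jaw": -1,"tx": 0,"ty": 0,"tz": 0,"rx": 0,"ry": 0,"rz": 0},{"jaw": -1,"tx": 0,"ty": 0,"tz": 0,"rx": 0,"ry": 0,"rz": 0},{"jaw": -1,"tx": 0,"ty": 0,"tz": 0,"rx": 0,"ry": 0,"rz": 0},{"jaw": -1,"tx": 0,"ty": 0,"tz": 0,"rx": 0,"ry": 0,"rz": 0},{"jaw": -1,"tx": 0,"ty": 0,"tz": 0,"rx": 0,"ry": 0,"rz": 0},{"jaw": -1,"tx": 0,"ty": 0,"tz": 0,"rx": 0,"ry": 0,"rz": 0},{"jaw": -1,"tx": 0,"ty": 0,"tz": 0,"rx": 0,"ry": 0,"rz": 0},{"jaw": -1,"tx": 0,"ty": 0,"tz": 0,"rx": 0,"ry": 0,"rz": 0}])

```text
clock: 7.4
tcp_pos: [0.5016, -0.3602, 0.0034]
eef_rot: [0.0, 0.782, 0.623, -0.0]
force: [-0.0, -0.9, 0.4]
width: 0.282
grasp_force: 25.0
```

Gripped: the opening is 24.5 mm, with 25 N. The real fingertips are therefore about 17-20 mm shorter than stated, so I'll work with this measured offset (TCP about 5 mm above the driver's underside). Lift and check.

drive_tool(targets=[{"jaw": -1,"tx": 0,"ty": 0,"tz": -0.01,"rx": 0,"ry": 0,"rz": 0},{"jaw": -1,"tx": 0,"ty": 0,"tz": -0.02,"rx": 0,"ry": 0,"rz": 0},{"jaw": -1,"tx": 0,"ty": 0,"tz": -0.025,"rx": 0,"ry": 0,"rz": 0},{"jaw": -1,"tx": 0,"ty": 0,"tz": -0.025,"rx": 0,"ry": 0,"rz": 0},{"jaw": -1,"tx": 0,"ty": 0,"tz": -0.025,"rx": 0,"ry": 0,"rz": 0},{"jaw": -1,"tx": 0,"ty": 0,"tz": -0.025,"rx": 0,"ry": 0,"rz": 0},{"jaw": -1,"tx": 0,"ty": 0,"tz": 0,"rx": 0,"ry": 0,"rz": 0}])

```text
clock: 7.98
tcp_pos: [0.5041, -0.3614, 0.1397]
eef_rot: [0.004, 0.782, 0.623, 0.001]
force: [0.3, 0.1, -0.3]
width: 0.284
grasp_force: 25.0
```

drive_tool(targets=[{"jaw": -1,"tx": 0.03,"ty": 0.0017,"tz": 0,"rx": 0,"ry": 0,"rz": 0},{"jaw": -1,"tx": 0.03,"ty": 0.0017,"tz": 0,"rx": 0,"ry": 0,"rz": 0},{"jaw": -1,"tx": 0.03,"ty": 0.0017,"tz": 0,"rx": 0,"ry": 0,"rz": 0},{"jaw": -1,"tx": 0.03,"ty": 0.0017,"tz": 0,"rx": 0,"ry": 0,"rz": 0},{"jaw": -1,"tx": 0.03,"ty": 0.0017,"tz": 0,"rx": 0,"ry": 0,"rz": 0},{"jaw": -1,"tx": 0.03,"ty": 0.0017,"tz": 0,"rx": 0,"ry": 0,"rz": 0},{"jaw": -1,"tx": 0.03,"ty": 0.0016,"tz": 0,"rx": 0,"ry": 0,"rz": 0},{"jaw": -1,"tx": 0.03,"ty": 0.0016,"tz": 0,"rx": 0,"ry": 0,"rz": 0},{"jaw": -1,"tx": 0.03,"ty": 0.0016,"tz": 0,"rx": 0,"ry": 0,"rz": 0},{"jaw": -1,"tx": 0.03,"ty": 0,"tz": 0,"rx": 0,"ry": 0,"rz": 0},{"jaw": -1,"tx": 0.03,"ty": 0,"tz": 0,"rx": 0,"ry": 0,"rz": 0},{"jaw": -1,"tx": 0.007,"ty": 0,"tz": 0,"rx": 0,"ry": 0,"rz": 0}])

```text
clock: 8.98
tcp_pos: [0.5921, -0.0284, 0.134]
eef_rot: [-0.001, 0.78, 0.626, 0.001]
force: [-0.1, 0.6, -0.2]
width: 0.282
grasp_force: 25.0
```

drive_tool(targets=[{"jaw": -1,"tx": 0,"ty": 0,"tz": 0,"rx": 0,"ry": 0,"rz": -3.9},{"jaw": -1,"tx": 0,"ty": 0,"tz": 0,"rx": 0,"ry": 0,"rz": -3.9},{"jaw": -1,"tx": 0,"ty": 0,"tz": 0,"rx": 0,"ry": 0,"rz": 0},{"jaw": -1,"tx": 0,"ty": 0,"tz": 0,"rx": 0,"ry": 0,"rz": 0}])

```text
clock: 9.32
tcp_pos: [0.5915, -0.0354, 0.1335]
eef_rot: [0.0, 0.739, 0.674, -0.0]
force: [0.5, -0.1, -2.0]
width: 0.282
grasp_force: 25.0
```

Run:
```python
from h import *
o=arm.get_obs();i=arm.get_image('wrist')
cv2.imwrite('pics/w6.png',i[:,:,::-1])
print(o['width'],o['grasp_force'],o['tcp_pos'],o['clock'],o['force'],R.from_quat(np.roll(o['eef_rot'],-1)).as_matrix().round(3).tolist())
for n in('handle_mid','yellow_screwdriver','tray_center'): print(n,[(np.round(d['centre'],4),round(d['conf'],2)) for d in arm.landmark_of(n,'wrist')])
```

```text
0.2824141585480064 24.998623430728912 [ 0.59152347 -0.03538225  0.1334502 ] 9.3167 [ 0.45541896 -0.05680833 -1.9691056 ] [[0.092, 0.996, -0.0], [0.996, -0.092, -0.0], [-0.0, -0.0, -1.0]]
handle_mid [(array([ 0.5947, -0.0377,  0.1407]), 0.87), (array([0.5587, 0.003 , 0.001 ]), 0.34)]
yellow_screwdriver [(array([ 0.5988, -0.0053,  0.1343]), 0.65)]
tray_center [(array([0.5925, 0.0033, 0.0623]), 0.84)]
```

View pics/w6.png

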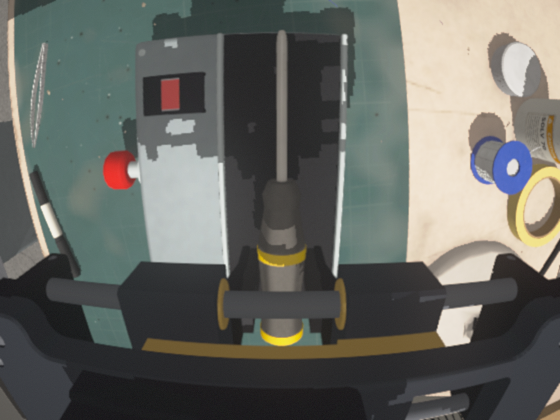

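The wrist view shows the driver held straight over the tray. The front rail runs x≈222-226 and the back rail x≈346-338, with the blade at (283,35-180). The tray's left end is at v≈35 and the flag is red at (170,95).

Run:
```python
from h import *
o=arm.get_obs()
P=[wback(o,p,.0715) for p in((221,35),(226,262),(347,35),(338.5,265))]
for p in P: print(p.round(4))
for a,b in((0,1),(2,3)): print(np.degrees(np.arctan2(*(P[a]-P[b])[[1,0]])))
m=(P[0]+P[2])/2;m2=(P[1]+P[3])/2; u=(m-m2)/np.linalg.norm(m-m2)
c=m-u*.103;print('tray centre',c)
# driver: tip/end at z ~ underside(.128)+.013
t=wback(o,(282,30),.141);e=wback(o,(281.5,340),.143);print('drv',t,e,(t+e)/2,np.linalg.norm(t-e),np.degrees(np.arctan2(*(t-e)[[1,0]])))
```

```text
[0.5625 0.1061 0.0715]
[ 0.5453 -0.0634  0.0715]
[0.6498 0.0984 0.0715]
[ 0.6336 -0.0742  0.0715]
84.20124522927895
84.64861591456783
tray centre [ 5.96117952e-01 -2.92494363e-04  7.15000000e-02]
drv [0.60313552 0.08684192 0.141     ] [ 0.58716668 -0.0856442   0.143     ] [0.5951511  0.00059886 0.142     ] 0.1732352973244207 84.7106090421059
```

The driver's middle matches the tray centre to about 1 mm, and the angle is good. Lowering.

drive_tool(targets=[{"jaw": -1,"tx": 0,"ty": 0.0005,"tz": 0.02,"rx": 0,"ry": 0,"rz": 0},{"jaw": -1,"tx": 0,"ty": 0,"tz": 0.02,"rx": 0,"ry": 0,"rz": 0},{"jaw": -1,"tx": 0,"ty": 0,"tz": 0.011,"rx": 0,"ry": 0,"rz": 0},{"jaw": -1,"tx": 0,"ty": 0,"tz": 0.005,"rx": 0,"ry": 0,"rz": 0},{"jaw": -1,"tx": 0,"ty": 0,"tz": 0.003,"rx": 0,"ry": 0,"rz": 0},{"jaw": -1,"tx": 0,"ty": 0,"tz": 0.001,"rx": 0,"ry": 0,"rz": 0},{"jaw": -1,"tx": 0,"ty": 0,"tz": 0.001,"rx": 0,"ry": 0,"rz": 0},{"jaw": -1,"tx": 0,"ty": 0,"tz": 0,"rx": 0,"ry": 0,"rz": 0}])

```text
clock: 10.18
tcp_pos: [0.5926, -0.0351, 0.073]
eef_rot: [0.0, 0.738, 0.675, 0.0]
force: [0.3, -0.1, -0.7]
width: 0.285
grasp_force: 25.0
```

drive_tool(targets=[{"jaw": -1,"tx": 0,"ty": 0,"tz": 0.001,"rx": 0,"ry": 0,"rz": 0},{"jaw": -1,"tx": 0,"ty": 0,"tz": 0.001,"rx": 0,"ry": 0,"rz": 0},{"jaw": -1,"tx": 0,"ty": 0,"tz": 0,"rx": 0,"ry": 0,"rz": 0}])

```text
clock: 10.43
tcp_pos: [0.5926, -0.0351, 0.0711]
eef_rot: [0.0, 0.738, 0.675, 0.0]
force: [-1.2, -0.3, 4.7]
width: 0.285
grasp_force: 25.0
```

Contact, 5 N. Release and rise.

drive_tool(targets=[{"jaw": 0.03,"tx": 0,"ty": 0,"tz": 0,"rx": 0,"ry": 0,"rz": 0},{"jaw": 0.03,"tx": 0,"ty": 0,"tz": 0,"rx": 0,"ry": 0,"rz": 0},{"jaw": 0.03,"tx": 0,"ty": 0,"tz": 0,"rx": 0,"ry": 0,"rz": 0},{"jaw": 0.03,"tx": 0,"ty": 0,"tz": 0,"rx": 0,"ry": 0,"rz": 0},{"jaw": 0.03,"tx": 0,"ty": 0,"tz": 0,"rx": 0,"ry": 0,"rz": 0},{"jaw": 0.03,"tx": 0,"ty": 0,"tz": -0.005,"rx": 0,"ry": 0,"rz": 0},{"jaw": 0.03,"tx": 0,"ty": 0,"tz": -0.015,"rx": 0,"ry": 0,"rz": 0},{"jaw": 0.03,"tx": 0,"ty": 0,"tz": -0.02,"rx": 0,"ry": 0,"rz": 0},{"jaw": 0.03,"tx": 0,"ty": 0,"tz": -0.02,"rx": 0,"ry": 0,"rz": 0},{"jaw": 0.03,"tx": 0,"ty": 0,"tz": -0.01,"rx": 0,"ry": 0,"rz": 0},{"jaw": 0.03,"tx": 0,"ty": 0,"tz": 0,"rx": 0,"ry": 0,"rz": 0}])

```text
clock: 11.35
tcp_pos: [0.5936, -0.035, 0.143]
eef_rot: [0.002, 0.738, 0.675, 0.001]
force: [0.7, -0.0, -0.7]
width: 0.52
grasp_force: 0.0
```

Run:
```python
from h import *
o=arm.get_obs();i=arm.get_image('wrist');cv2.imwrite('pics/w7.png',i[:,:,::-1])
print(o['width'],o['tcp_pos'],o['clock'],o['force'],o['qpos'].round(2))
for n in('handle_mid','yellow_screwdriver','tray_center','knob_grip'): print(n,[(np.round(d['centre'],4),round(d['conf'],2)) for d in arm.landmark_of(n,'wrist')])
hsv=cv2.cvtColor(i,cv2.COLOR_RGB2HSV);m=((hsv[...,0]<8)|(hsv[...,0]>172))&(hsv[...,1]>180)&(hsv[...,2]>60)
n,l,s,c=cv2.connectedComponentsWithStats(m.astype(np.uint8));print([(s[k].tolist(),c[k].round(1).tolist(),wback(o,c[k],.042).round(4)) for k in range(1,n) if s[k,4]>80])
m=(abs(hsv[...,0].astype(int)-26)<5)&(hsv[...,1]>170)&(hsv[...,2]>90)
n,l,s,c=cv2.connectedComponentsWithStats(m.astype(np.uint8));print([(s[k].tolist(),c[k].round(1).tolist(),wback(o,c[k],.0905).round(4)) for k in range(1,n) if s[k,4]>60])
```

```text
0.5198811045362228 [ 0.59355618 -0.0349516   0.14299605] 11.35 [ 0.723513   -0.02494846 -0.73071247] [ 0.43  0.37 -0.55  1.62  0.2   1.21 -0.25]
handle_mid [(array([ 0.5941, -0.0347,  0.0754]), 0.69)]
yellow_screwdriver [(array([ 0.5973, -0.0027,  0.0683]), 0.73), (array([0.5925, 0.0056, 0.0625]), 0.61)]
tray_center [(array([0.5911, 0.0042, 0.0631]), 0.59)]
knob_grip [(array([0.4523, 0.0168, 0.0439]), 0.65)]
[([107, 154, 26, 33, 599], [117.9, 170.9], array([0.4496, 0.014 , 0.042 ]))]
[([263, 209, 35, 11, 259], [279.7, 214.5], array([ 0.5936, -0.0246,  0.0905])), ([264, 273, 32, 11, 205], [279.6, 279.2], array([ 0.5888, -0.0766,  0.0905]))]
```

The driver lies in the tray within about 1 mm of centre. Now to the knob: move over it, then turn 90°.

drive_tool(targets=[{"jaw": 0.5,"tx": 0.006,"ty": -0.024,"tz": 0,"rx": 0,"ry": 0,"rz": 0},{"jaw": 0.5,"tx": 0.006,"ty": -0.024,"tz": 0,"rx": 0,"ry": 0,"rz": 0},{"jaw": 0.5,"tx": 0.006,"ty": -0.024,"tz": 0,"rx": 0,"ry": 0,"rz": 0},{"jaw": 0.5,"tx": 0.006,"ty": -0.024,"tz": 0,"rx": 0,"ry": 0,"rz": 0},{"jaw": 0.5,"tx": 0.006,"ty": -0.024,"tz": 0,"rx": 0,"ry": 0,"rz": 0},{"jaw": 0.5,"tx": 0.006,"ty": -0.024,"tz": 0,"rx": 0,"ry": 0,"rz": 0},{"jaw": 0.5,"tx": 0,"ty": 0,"tz": 0,"rx": 0,"ry": 0,"rz": -6}])

```text
clock: 12.18
tcp_pos: [0.4481, 0.015, 0.1393]
eef_rot: [-0.001, 0.702, 0.713, -0.001]
force: [0.4, 0.4, -1.0]
width: 0.753
grasp_force: 0.0
```

drive_tool(targets=[{"jaw": 0.5,"tx": 0,"ty": 0,"tz": 0,"rx": 0,"ry": 0,"rz": -7},{"jaw": 0.5,"tx": 0,"ty": 0,"tz": 0,"rx": 0,"ry": 0,"rz": -7},{"jaw": 0.5,"tx": 0,"ty": 0,"tz": 0,"rx": 0,"ry": 0,"rz": -7},{"jaw": 0.5,"tx": 0,"ty": 0,"tz": 0,"rx": 0,"ry": 0,"rz": -7},{"jaw": 0.5,"tx": 0,"ty": 0,"tz": 0,"rx": 0,"ry": 0,"rz": -7},{"jaw": 0.5,"tx": 0,"ty": 0,"tz": 0,"rx": 0,"ry": 0,"rz": -7},{"jaw": 0.5,"tx": 0,"ty": 0,"tz": 0,"rx": 0,"ry": 0,"rz": -7},{"jaw": 0.5,"tx": 0,"ty": 0,"tz": 0,"rx": 0,"ry": 0,"rz": -7},{"jaw": 0.5,"tx": 0,"ty": 0,"tz": 0,"rx": 0,"ry": 0,"rz": -7},{"jaw": 0.5,"tx": 0,"ty": 0,"tz": 0,"rx": 0,"ry": 0,"rz": -7},{"jaw": 0.5,"tx": 0,"ty": 0,"tz": 0,"rx": 0,"ry": 0,"rz": -7},{"jaw": 0.5,"tx": 0,"ty": 0,"tz": 0,"rx": 0,"ry": 0,"rz": -7}])

```text
clock: 13.18
tcp_pos: [0.4514, 0.0136, 0.1395]
eef_rot: [-0.001, 0.042, 0.999, 0.0]
force: [-0.4, 0.6, 0.4]
width: 0.746
grasp_force: 0.0
```

Run:
```python
from h import *
o=arm.get_obs();i=arm.get_image('wrist');cv2.imwrite('pics/w8.png',i[:,:,::-1])
M=R.from_quat(np.roll(o['eef_rot'],-1)).as_matrix();print(o['width'],o['tcp_pos'],o['clock'],o['force'],o['qpos'].round(2),M.round(3).tolist())
print([(np.round(d['centre'],4),round(d['conf'],2)) for d in arm.landmark_of('knob_grip','wrist')],[(np.round(d['centre'],4),round(d['conf'],2)) for d in arm.landmark_of('yellow_screwdriver','wrist')])
hsv=cv2.cvtColor(i,cv2.COLOR_RGB2HSV);m=((hsv[...,0]<8)|(hsv[...,0]>172))&(hsv[...,1]>180)&(hsv[...,2]>60)
n,l,s,c=cv2.connectedComponentsWithStats(m.astype(np.uint8));print([(s[k].tolist(),c[k].round(1).tolist(),wback(o,c[k],.055).round(4)) for k in range(1,n) if s[k,4]>60])
```

```text
0.7461580849662514 [0.451414   0.01362426 0.13953586] 13.1833 [-0.3785119   0.63116498  0.42761622] [ 0.53  0.06 -0.67  1.97  0.04  1.13  1.33] [[-0.997, 0.083, -0.001], [0.083, 0.997, 0.0], [0.001, 0.0, -1.0]]
[(array([0.4547, 0.0151, 0.0437]), 0.8)] [(array([ 0.4155, -0.2086, -0.0009]), 0.93)]
[([265, 202, 27, 26, 558], [277.6, 214.5], array([0.4513, 0.0106, 0.055 ]))]
```

drive_tool(targets=[{"jaw": 0.5,"tx": -0.0025,"ty": 0,"tz": 0.02,"rx": 0,"ry": 0,"rz": 0},{"jaw": 0.5,"tx": 0,"ty": 0,"tz": 0.02,"rx": 0,"ry": 0,"rz": 0},{"jaw": 0.5,"tx": 0,"ty": 0,"tz": 0.02,"rx": 0,"ry": 0,"rz": 0},{"jaw": 0.5,"tx": 0,"ty": 0,"tz": 0.02,"rx": 0,"ry": 0,"rz": 0},{"jaw": 0.5,"tx": 0,"ty": 0,"tz": 0.015,"rx": 0,"ry": 0,"rz": 0},{"jaw": 0.5,"tx": 0,"ty": 0,"tz": 0.01,"rx": 0,"ry": 0,"rz": 0},{"jaw": 0.5,"tx": 0,"ty": 0,"tz": 0.005,"rx": 0,"ry": 0,"rz": 0},{"jaw": 0.5,"tx": 0,"ty": 0,"tz": 0,"rx": 0,"ry": 0,"rz": 0},{"jaw": 0.5,"tx": 0,"ty": 0,"tz": 0,"rx": 0,"ry": 0,"rz": 0}])

```text
clock: 14.08
tcp_pos: [0.4547, 0.0135, 0.0308]
eef_rot: [0.0, 0.045, 0.999, 0.0]
force: [-0.2, 0.1, -0.2]
width: 0.754
grasp_force: 0.0
```

Run:
```python
from h import *
o=arm.get_obs();i=arm.get_image('wrist')
cv2.imwrite('pics/w9.png',cv2.resize(i[60:340,90:480],(780,560),interpolation=cv2.INTER_CUBIC)[:,:,::-1])
print(o['width'],o['tcp_pos'],o['clock'],o['force'])
```

```text
0.7536335740818996 [0.45471028 0.01353609 0.0307521 ] 14.0833 [-0.18981047  0.09676383 -0.15902493]
```

View pics/w9.png

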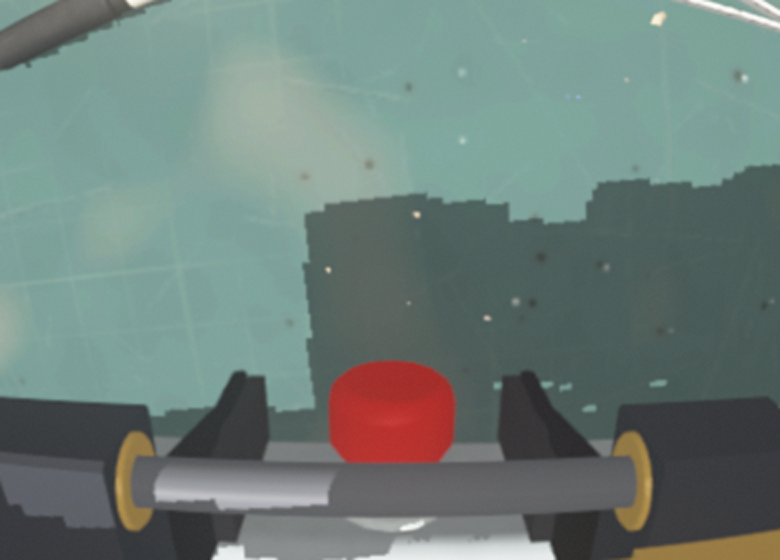

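The knob sits between the fingers, centred at u≈391 against the finger mid-line at 384, so about 1.5 mm to +y. Grip it.

drive_tool(grip_force=40, targets=[{"jaw": -0.3,"tx": 0,"ty": 0.0015,"tz": 0.002,"rx": 0,"ry": 0,"rz": 0},{"jaw": -1,"tx": 0,"ty": 0,"tz": 0,"rx": 0,"ry": 0,"rz": 0},{"jaw": -1,"tx": 0,"ty": 0,"tz": 0,"rx": 0,"ry": 0,"rz": 0},{"jaw": -1,"tx": 0,"ty": 0,"tz": 0,"rx": 0,"ry": 0,"rz": 0},{"jaw": -1,"tx": 0,"ty": 0,"tz": 0,"rx": 0,"ry": 0,"rz": 0},{"jaw": -1,"tx": 0,"ty": 0,"tz": 0,"rx": 0,"ry": 0,"rz": 0},{"jaw": -1,"tx": 0,"ty": 0,"tz": 0,"rx": 0,"ry": 0,"rz": 0},{"jaw": -1,"tx": 0,"ty": 0,"tz": 0,"rx": 0,"ry": 0,"rz": 0}])

```text
clock: 14.8
tcp_pos: [0.4546, 0.0156, 0.0284]
eef_rot: [0.0, 0.044, 0.999, 0.0]
force: [-1.1, 5.2, 1.8]
width: 0.382
grasp_force: 40.0
```

Gripped at 33 mm. Pull along +tx.

drive_tool(targets=[{"jaw": -1,"tx": 0.002,"ty": 0,"tz": 0,"rx": 0,"ry": 0,"rz": 0},{"jaw": -1,"tx": 0.002,"ty": 0,"tz": 0,"rx": 0,"ry": 0,"rz": 0},{"jaw": -1,"tx": 0.002,"ty": 0,"tz": 0,"rx": 0,"ry": 0,"rz": 0},{"jaw": -1,"tx": 0.002,"ty": 0,"tz": 0,"rx": 0,"ry": 0,"rz": 0},{"jaw": -1,"tx": 0.002,"ty": 0,"tz": 0,"rx": 0,"ry": 0,"rz": 0},{"jaw": -1,"tx": 0.002,"ty": 0,"tz": 0,"rx": 0,"ry": 0,"rz": 0},{"jaw": -1,"tx": 0.002,"ty": 0,"tz": 0,"rx": 0,"ry": 0,"rz": 0},{"jaw": -1,"tx": 0.001,"ty": 0,"tz": 0,"rx": 0,"ry": 0,"rz": 0},{"jaw": -1,"tx": 0,"ty": 0,"tz": 0,"rx": 0,"ry": 0,"rz": 0}])

```text
clock: 15.55
tcp_pos: [0.441, 0.0169, 0.0286]
eef_rot: [0.002, 0.044, 0.999, 0.001]
force: [8.4, 4.7, -7.5]
width: 0.383
grasp_force: 40.0
```

drive_tool(targets=[{"jaw": -1,"tx": 0.001,"ty": 0,"tz": 0,"rx": 0,"ry": 0,"rz": 0},{"jaw": -1,"tx": 0.001,"ty": 0,"tz": 0,"rx": 0,"ry": 0,"rz": 0},{"jaw": -1,"tx": 0,"ty": 0,"tz": 0,"rx": 0,"ry": 0,"rz": 0}])

```text
clock: 15.8
tcp_pos: [0.4392, 0.0171, 0.0286]
eef_rot: [0.002, 0.045, 0.999, 0.001]
force: [8.1, 4.2, -8.6]
width: 0.379
grasp_force: 40.0
```

drive_tool(targets=[{"jaw": -1,"tx": 0.001,"ty": 0,"tz": 0,"rx": 0,"ry": 0,"rz": 0},{"jaw": -1,"tx": 0.001,"ty": 0,"tz": 0,"rx": 0,"ry": 0,"rz": 0},{"jaw": -1,"tx": 0.001,"ty": 0,"tz": 0,"rx": 0,"ry": 0,"rz": 0},{"jaw": -1,"tx": 0,"ty": 0,"tz": 0,"rx": 0,"ry": 0,"rz": 0}])

```text
clock: 16.13
tcp_pos: [0.4376, 0.0173, 0.0288]
eef_rot: [0.003, 0.045, 0.999, 0.001]
force: [15.7, 3.9, -16.9]
width: 0.381
grasp_force: 40.0
```

Run:
```python
from h import *
o=arm.get_obs();print(o['tcp_pos'],o['force'])
for n in('scene','top'):
  i=arm.get_image(n); x=np.array([.996,-.09,0]);y=np.array([.09,.996,0]);c=np.array([.5605,.0045,0])
  q=[c+a*x+b*y+np.array([0,0,.07]) for a in np.linspace(-.07,-.021,9) for b in np.linspace(.045,.075,7)]
  P=proj(n,q).round().astype(int);v=i[P[:,1],P[:,0]].astype(int)
  print(n,'green px',((v[:,1]>v[:,0]+25)&(v[:,1]>v[:,2]+25)).sum(),'red',((v[:,0]>v[:,1]+40)).sum())
```

```text
[0.43760317 0.01726686 0.02882012] [ 15.72580181   3.8532266  -16.93988622]
scene green px 5 red 0
top green px 0 red 0
```

At the stop: 17 mm of travel, the force has jumped, and the flag is green in the scene view. Guide it back, open, and rise.

drive_tool(targets=[{"jaw": -1,"tx": -0.003,"ty": 0,"tz": 0,"rx": 0,"ry": 0,"rz": 0},{"jaw": -1,"tx": -0.003,"ty": 0,"tz": 0,"rx": 0,"ry": 0,"rz": 0},{"jaw": -1,"tx": -0.003,"ty": 0,"tz": 0,"rx": 0,"ry": 0,"rz": 0},{"jaw": -1,"tx": -0.003,"ty": 0,"tz": 0,"rx": 0,"ry": 0,"rz": 0},{"jaw": -1,"tx": -0.003,"ty": 0,"tz": 0,"rx": 0,"ry": 0,"rz": 0},{"jaw": -1,"tx": -0.003,"ty": 0,"tz": 0,"rx": 0,"ry": 0,"rz": 0},{"jaw": -1,"tx": 0,"ty": 0,"tz": 0,"rx": 0,"ry": 0,"rz": 0}])

```text
clock: 16.82
tcp_pos: [0.4537, 0.0156, 0.0285]
eef_rot: [0.001, 0.045, 0.999, 0.001]
force: [3.6, 4.2, -3.1]
width: 0.376
grasp_force: 40.0
```

drive_tool(targets=[{"jaw": 0.5,"tx": 0,"ty": 0,"tz": 0,"rx": 0,"ry": 0,"rz": 0},{"jaw": 0.5,"tx": 0,"ty": 0,"tz": 0,"rx": 0,"ry": 0,"rz": 0},{"jaw": 0.5,"tx": 0,"ty": 0,"tz": 0,"rx": 0,"ry": 0,"rz": 0},{"jaw": 0.5,"tx": 0,"ty": 0,"tz": 0,"rx": 0,"ry": 0,"rz": 0},{"jaw": 0.5,"tx": 0,"ty": 0,"tz": 0,"rx": 0,"ry": 0,"rz": 0},{"jaw": 0.5,"tx": 0,"ty": 0,"tz": 0,"rx": 0,"ry": 0,"rz": 0},{"jaw": 0.5,"tx": 0,"ty": 0,"tz": -0.005,"rx": 0,"ry": 0,"rz": 0},{"jaw": 0.5,"tx": 0,"ty": 0,"tz": -0.02,"rx": 0,"ry": 0,"rz": 0},{"jaw": 0.5,"tx": 0,"ty": 0,"tz": -0.035,"rx": 0,"ry": 0,"rz": 0},{"jaw": 0.5,"tx": 0,"ty": 0,"tz": -0.035,"rx": 0,"ry": 0,"rz": 0},{"jaw": 0.5,"tx": 0,"ty": 0,"tz": -0.035,"rx": 0,"ry": 0,"rz": 0},{"jaw": 0.5,"tx": 0,"ty": 0,"tz": -0.02,"rx": 0,"ry": 0,"rz": 0}])

```text
clock: 17.82
tcp_pos: [0.4536, 0.0155, 0.1825]
eef_rot: [0.002, 0.044, 0.999, -0.0]
force: [0.4, -0.1, 0.7]
width: 0.746
grasp_force: 0.0
```

drive_tool(targets=[{"jaw": 0.5,"tx": 0,"ty": -0.035,"tz": 0,"rx": 0,"ry": 0,"rz": 0},{"jaw": 0.5,"tx": 0,"ty": -0.035,"tz": 0,"rx": 0,"ry": 0,"rz": 0},{"jaw": 0.5,"tx": 0,"ty": -0.035,"tz": 0,"rx": 0,"ry": 0,"rz": 0},{"jaw": 0.5,"tx": 0,"ty": -0.035,"tz": 0,"rx": 0,"ry": 0,"rz": 0},{"jaw": 0.5,"tx": 0,"ty": -0.035,"tz": 0,"rx": 0,"ry": 0,"rz": 0},{"jaw": 0.5,"tx": 0,"ty": -0.035,"tz": 0,"rx": 0,"ry": 0,"rz": 0},{"jaw": 0.5,"tx": 0,"ty": 0,"tz": 0,"rx": 0,"ry": 0,"rz": 0},{"jaw": 0.5,"tx": 0,"ty": 0,"tz": 0,"rx": 0,"ry": 0,"rz": 0},{"jaw": 0.5,"tx": 0,"ty": 0,"tz": 0,"rx": 0,"ry": 0,"rz": 0}])

```text
clock: 18.57
tcp_pos: [0.4339, -0.1934, 0.1786]
eef_rot: [0.0, 0.045, 0.999, 0.0]
force: [-0.2, 0.6, 0.4]
width: 0.75
grasp_force: 0.0
```

Run:
```python
from h import *
o=arm.get_obs();print(o['clock'],o['tcp_pos'],o['force'])
for n in('scene','top'):
  i=arm.get_image(n); x=np.array([.996,-.09,0]);y=np.array([.09,.996,0]);c=np.array([.5605,.0045,0])
  q=[c+a*x+b*y+np.array([0,0,.07]) for a in np.linspace(-.07,-.021,9) for b in np.linspace(.045,.075,7)]
  P=proj(n,q).round().astype(int);v=i[P[:,1],P[:,0]].astype(int)
  g=v[:,1]-np.maximum(v[:,0],v[:,2]);r=v[:,0]-v[:,1]
  print(n,'greenest',v[g.argmax()],(g>25).sum(),'reddest',v[r.argmax()],(r>40).sum())
  for m in('handle_mid','yellow_screwdriver','knob_grip','pliers','tray_center'): print(m,[(np.round(d['centre'],3).tolist(),round(d['conf'],2)) for d in arm.landmark_of(m,n)])
```

```text
18.5667 [ 0.43392372 -0.1934321   0.17855568] [-0.1678514   0.56829401  0.39450307]
scene greenest [ 67 120  78] 9 reddest [52 43 47] 0
handle_mid [([0.591, -0.035, 0.077], 0.81), ([0.45, -0.188, 0.01], 0.8)]
yellow_screwdriver [([0.418, -0.206, -0.001], 0.8), ([0.599, 0.0, 0.065], 0.62)]
knob_grip [([0.456, 0.018, 0.043], 0.6)]
pliers [([0.469, 0.29, 0.005], 0.65)]
tray_center [([0.596, -0.001, 0.061], 0.78)]
top greenest [51 90 58] 8 reddest [46 37 38] 0
handle_mid [([0.596, -0.034, 0.081], 0.74)]
yellow_screwdriver [([0.593, 0.004, 0.063], 0.69)]
knob_grip [([0.452, 0.017, 0.041], 0.58)]
pliers [([0.474, 0.299, 0.0], 0.56)]
tray_center [([0.594, 0.002, 0.065], 0.62)]
```

The flag is green in both views, the driver is centred in the tray, the knob is back at rest and the pliers are where they were.

```bash
python3 -c "
from bench import arm
print(arm.job_done())"
```

```text
the job is handed in; nothing more can be done
None
```

I handed the job in at about 19 s: the yellow screwdriver lies centred in the tray, the knob was pulled to its stop and is back at rest, the flag reads green in both fixed cameras, and the pliers and turquoise look-alike were not touched.

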